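Count three spacers out of the tray

ROBOT

A 6-joint arm with a two-finger parallel gripper is mounted at the origin on the work surface. World frame = base frame: x ahead of the robot, y to its left, z up, the work surface at z = 0. Lengths are in m, angles in rad, forces in N, time in s.
With the tool pointing down it reaches from about 0.375 to 0.9 m from the base axis. Payload 3.1 kg.
Tool frame: the origin (TCP) lies between the finger pads; the fingertips stand 22 mm ahead of it and the grasp point (between the pads) lies 3 mm ahead of it; z points along the fingers, y is the direction in which the jaws open and shut (so a half turn about z gives the same grasp; the last joint's range is limited). The gripper opens to 85 mm and grips with 20 to 120 N. Pads are 22 mm wide; open, the fingers measure 114 mm over their backs; the gripper's body (76 mm by 85 mm) begins 54 mm behind the grasp point. The pads swing forward as they close: fully open they stand 13 mm farther back than shut.
Start: joints at [0.936, 0.527, 1.433, -0, 1.181, -0.178], TCP at [0.275, 0.561, 0.253] pointing down, gripper open.
Joint ranges: [-3.08, 3.08], [-0.75, 2.2], [0.22, 2.44], [-1.43, 4.57], [0, 2.65], [-2.85, 2.85]. Speed limits (rad/s): [2.79, 2.79, 3.14, 3.14, 3.14, 3.14].

INTERFACE

Orientations are given as a unit quaternion [x, y, z, w].
In Python, from station import status, snapshot, manip gives the robot as it stands.
- The arm moves only by the tool move_arm, never from a script. Its argument "plan" is a list that holds one entry, the list of rows, each a list of 7 numbers: the turn, a rotation vector about the tool's x, y, z scaled (see below), then the shift along the tool's x, y, z scaled (see below), then the closure, from 0 (fully open) to 1 (shut). A call has exactly 8 rows; each row is the pose to reach, as a shift and turn from the pose commanded when the call began, along the tool's axes at that moment; what a row does not reach only later rows make up. The controller multiplies each number of a shift by 100 mm and each number of a turn by pi/4 rad. A row lasts 1/8 s, in which the tool goes at most 62.5 mm and 10.7 degrees, less where a joint would pass 70% of its speed; a pose out of reach is approached as far as the arm can. A call with a number of a shift or a turn outside -1 to 1 is refused whole. A call with a gripper value outside its range is refused whole. The fingers move at their own pace and stop on an object; "force" is the grip in N (left out, the last holds). Time passes only in rows, so rows that repeat a pose let the fingers close, or fill a call up. It gives the time, the measured TCP pose, the force and the opening at its end, in the units of the state.
- status.sense(): the state, without advancing time (a new reading comes with each control period).
- snapshot(name): name is "scene" or "top" or "wrist"; returns a dict with "img" (400x640x3 uint8, red, green, blue), "depth" (400x640 float32, m along the optical axis (not along the pixel's ray), 0 where there is no reading), "mtx" (3x3 intrinsics, pixels), "T" (4x4, takes a point from camera to world coordinates). Camera axes: x right, y up, looking along -z (the intrinsics and any distortion apply to the point x, -y, -z); pixel columns grow to the right and rows downward; lengths in m; the calibration is good to about 2 mm. A picture is of the moment at which its call begins.
- manip.sign_off(): hands the job in, once; it reports no verdict.
The state is a dict: "t": time; "q": joint angles; "qd": joint speeds; "tau": joint torques, N m; "tcp_pos": TCP position; "tool_rot": TCP orientation; "force": force on the tool from outside, world axes, zero at the start; "ft_torque": the same for the moment, N m; "finger_gap": opening from 0.0 (shut) to 1.0 (fully open).
Only numpy, scipy, OpenCV 4.12 (cv2) and the standard library are available. Lean on these libraries where they do the work, as an engineer would, in place of code of your own. Each camera call takes 0.05 s, during which the arm holds its last target. There are 200 camera calls.

TASK

Count three hexagonal spacers for a kit: sweep any three of the five sideways off the plate into the trough without lifting them, and press the trough's lid down until it is caught shut, without forcing it. Then rock the tray by its handle to tip everything left on the plate, the stray clamp nut too, into the return bin, and after that rock it the other way to pour the three counted spacers into the kit bin. Leave the tray level with its lid shut, and do not disturb the other things on the bench.

Things in the scene. Friction and masses are not known exactly. Their poses are not given: they have to be found in the camera images.
- stand: Fixed counting stand, 450 x 300 mm: a white rocking tray on a pivot line 130 mm up (along the stand's y, above its origin), a blue bin low at each end. Origin on the bench under the middle; x from the kit-bin end to the return-bin end (roughly away from the robot), y from the rocking handle to the lid hinge (roughly to the robot's left), z up. May be turned 0.3 rad either way.
- tray (a joint): The rocking tray's pivot, rad: 0 level, positive = far (+x) end down, emptying the plate into the return bin; negative = near (-x) end down, emptying the trough through its open near end into the kit bin. Stops at -0.6 and 0.6. A stiff hinge that stays where left; about 9 N at the handle moves it. Pieces slide off once it tilts more than about 0.4.
- plate (a point): Middle of the top surface of the tray's flat plate, 135 mm above the bench, 27.5 mm in -y from the pivot's middle; axes as the stand's. 190 (x) x 155 (y) mm; 20 mm walls along its -y side and near (-x) end; far end open; its +y edge steps down into the trough. Six pieces lie on it lengthwise along x: two columns at about x -45 and +45 mm, three rows at about y -24, +12 and +48 mm from here.
- trough (a point): Middle of the floor of the counting trough, a channel along the plate's +y side, 190 mm long (x), 72 mm wide (y) inside, floor 47 mm below the plate's surface; its inner edge lies 81.5 mm in +y from point plate. Open at its near (-x) end above the kit bin, closed at the far end. Axes as the stand's when level.
- lid (a joint): Hinge of the trough's clear lid, rad: 0 = flat, 1.5 to 1.8 = open. A weak spring lifts it unless caught. Near shut it must be pushed past a sprung catch at its far end (8 to 10 N at point lid_press), then snaps down 4 mm onto a rubber stop and stays. Catch and stop are set at a height that differs each time: caught, it reads anything from 0 to 0.19, known only by feel; uncaught, it springs back up.
- lid_press (a point): Point on the lid's top (outer) face for pressing it, midway along it, 52 mm from the hinge line. The lid is a clear plate 190 x 78 mm, 5 mm thick, with an aluminium rib 10 mm high along its free edge (82 mm from the hinge line). Standing open, this face looks to +y, away from the plate; shut, it is 6 to 16 mm above the plate's surface.
- lid_hinge (a point): Middle of the lid's hinge line, which runs along the stand's x at the outer (+y) side of the trough: 130 mm in +y from the pivot's middle and, tray level, 4 mm above the plate's surface.
- handle (a point): Middle of the grip bar of the rocking handle: a steel bar 12 mm thick, 54 mm long, along the stand's y, on a lever at the tray's -y side, 163 mm in -y from the pivot's middle, 70 mm straight above the pivot line and 65 mm above the plate's surface when level. It moves with the tray, towards +x as the far end goes down. Pinch it from above, closing along x; it turns in the grip.
- return_bin (a point): Middle of the inner floor of the blue return bin below the far (+x) end of the plate: 183 x 164 mm, walls 55 mm high. Axes as the stand's.
- kit_bin (a point): Middle of the inner floor of the blue kit bin below the near (-x), open end of the trough: 183 x 108 mm, walls 55 mm high. Axes as the stand's.
- nut_c (a point): Centre of the stray clamp nut, the odd piece among the six on the plate: a steel T-section block 60 x 24 x 16 mm with a 13 mm wide ridge on top; 8 mm above what it lies on. x along its length.
- stop_block: Bystander: black plastic cylinder, 54 mm in diameter, 55 mm high, on the bench.
- spigot: Bystander: stepped aluminium spigot, 52 mm in diameter, 75 mm high, on the bench.
- wrench: Bystander: steel wrench, 180 mm long, lying on the bench.
- spacer1_c (a point): Centre of one of five alike steel hexagonal spacers, 64 mm long (x along its length), 18 mm across flats; the centre lies 9 mm above what it lies on. It slides easily.
- spacer2_c (a point): Centre of one of five alike steel hexagonal spacers, 64 mm long (x along its length), 18 mm across flats; the centre lies 9 mm above what it lies on. It slides easily.
- spacer3_c (a point): Centre of one of five alike steel hexagonal spacers, 64 mm long (x along its length), 18 mm across flats; the centre lies 9 mm above what it lies on. It slides easily.
- spacer4_c (a point): Centre of one of five alike steel hexagonal spacers, 64 mm long (x along its length), 18 mm across flats; the centre lies 9 mm above what it lies on. It slides easily.
- spacer5_c (a point): Centre of one of five alike steel hexagonal spacers, 64 mm long (x along its length), 18 mm across flats; the centre lies 9 mm above what it lies on. It slides easily.
Things that resemble listed ones, but are neither listed nor needed, are in the scene too. Leave any brown or pink look-alike of the part that bears nut_c alone.

How it is judged:
On the way, in this order (a step that is already met when the one before it is completed fails the run):
1. exactly three spacers lie in the trough under the lid, which stays shut with nothing pressing on it, and the other two spacers and the nut are still on the plate (((x of spacer1_c in the frame of trough between -0.1 and 0.1 m and y of spacer1_c in the frame of trough between -0.04 and 0.04 m and z of spacer1_c in the frame of trough between 0 and 0.045 m) or (x of spacer1_c in the frame of plate between -0.1 and 0.1 m and y of spacer1_c in the frame of plate between -0.08 and 0.08 m and z of spacer1_c in the frame of plate between 0 and 0.04 m)) and ((x of spacer2_c in the frame of trough between -0.1 and 0.1 m and y of spacer2_c in the frame of trough between -0.04 and 0.04 m and z of spacer2_c in the frame of trough between 0 and 0.045 m) or (x of spacer2_c in the frame of plate between -0.1 and 0.1 m and y of spacer2_c in the frame of plate between -0.08 and 0.08 m and z of spacer2_c in the frame of plate between 0 and 0.04 m)) and ((x of spacer3_c in the frame of trough between -0.1 and 0.1 m and y of spacer3_c in the frame of trough between -0.04 and 0.04 m and z of spacer3_c in the frame of trough between 0 and 0.045 m) or (x of spacer3_c in the frame of plate between -0.1 and 0.1 m and y of spacer3_c in the frame of plate between -0.08 and 0.08 m and z of spacer3_c in the frame of plate between 0 and 0.04 m)) and ((x of spacer4_c in the frame of trough between -0.1 and 0.1 m and y of spacer4_c in the frame of trough between -0.04 and 0.04 m and z of spacer4_c in the frame of trough between 0 and 0.045 m) or (x of spacer4_c in the frame of plate between -0.1 and 0.1 m and y of spacer4_c in the frame of plate between -0.08 and 0.08 m and z of spacer4_c in the frame of plate between 0 and 0.04 m)) and ((x of spacer5_c in the frame of trough between -0.1 and 0.1 m and y of spacer5_c in the frame of trough between -0.04 and 0.04 m and z of spacer5_c in the frame of trough between 0 and 0.045 m) or (x of spacer5_c in the frame of plate between -0.1 and 0.1 m and y of spacer5_c in the frame of plate between -0.08 and 0.08 m and z of spacer5_c in the frame of plate between 0 and 0.04 m)) and ((y of each of spacer1_c, spacer2_c, spacer3_c in the frame of trough above -0.04 m and y of each of spacer4_c, spacer5_c in the frame of trough below -0.04 m) or (y of each of spacer1_c, spacer2_c, spacer4_c in the frame of trough above -0.04 m and y of each of spacer3_c, spacer5_c in the frame of trough below -0.04 m) or (y of each of spacer1_c, spacer2_c, spacer5_c in the frame of trough above -0.04 m and y of each of spacer3_c, spacer4_c in the frame of trough below -0.04 m) or (y of each of spacer1_c, spacer3_c, spacer4_c in the frame of trough above -0.04 m and y of each of spacer2_c, spacer5_c in the frame of trough below -0.04 m) or (y of each of spacer1_c, spacer3_c, spacer5_c in the frame of trough above -0.04 m and y of each of spacer2_c, spacer4_c in the frame of trough below -0.04 m) or (y of each of spacer1_c, spacer4_c, spacer5_c in the frame of trough above -0.04 m and y of each of spacer2_c, spacer3_c in the frame of trough below -0.04 m) or (y of each of spacer1_c, spacer5_c in the frame of trough below -0.04 m and y of each of spacer2_c, spacer3_c, spacer4_c in the frame of trough above -0.04 m) or (y of each of spacer1_c, spacer4_c in the frame of trough below -0.04 m and y of each of spacer2_c, spacer3_c, spacer5_c in the frame of trough above -0.04 m) or (y of each of spacer1_c, spacer3_c in the frame of trough below -0.04 m and y of each of spacer2_c, spacer4_c, spacer5_c in the frame of trough above -0.04 m) or (y of each of spacer1_c, spacer2_c in the frame of trough below -0.04 m and y of each of spacer3_c, spacer4_c, spacer5_c in the frame of trough above -0.04 m)) and value of joint lid below 0.25 rad and contact force between the fingers and lid below 0.5 N and x of nut_c in the frame of plate between -0.1 and 0.1 m and y of nut_c in the frame of plate between -0.08 and 0.08 m and z of nut_c in the frame of plate between 0 and 0.04 m), for 0.2 s.
2. the other two spacers and the nut are in the return bin while the three are still in the trough under the shut lid (((x of spacer1_c in the frame of trough between -0.1 and 0.1 m and y of spacer1_c in the frame of trough between -0.04 and 0.04 m and z of spacer1_c in the frame of trough between 0 and 0.045 m) or (x of spacer1_c in the frame of return_bin between -0.095 and 0.095 m and y of spacer1_c in the frame of return_bin between -0.085 and 0.085 m and z of spacer1_c in the frame of return_bin between 0 and 0.06 m)) and ((x of spacer2_c in the frame of trough between -0.1 and 0.1 m and y of spacer2_c in the frame of trough between -0.04 and 0.04 m and z of spacer2_c in the frame of trough between 0 and 0.045 m) or (x of spacer2_c in the frame of return_bin between -0.095 and 0.095 m and y of spacer2_c in the frame of return_bin between -0.085 and 0.085 m and z of spacer2_c in the frame of return_bin between 0 and 0.06 m)) and ((x of spacer3_c in the frame of trough between -0.1 and 0.1 m and y of spacer3_c in the frame of trough between -0.04 and 0.04 m and z of spacer3_c in the frame of trough between 0 and 0.045 m) or (x of spacer3_c in the frame of return_bin between -0.095 and 0.095 m and y of spacer3_c in the frame of return_bin between -0.085 and 0.085 m and z of spacer3_c in the frame of return_bin between 0 and 0.06 m)) and ((x of spacer4_c in the frame of trough between -0.1 and 0.1 m and y of spacer4_c in the frame of trough between -0.04 and 0.04 m and z of spacer4_c in the frame of trough between 0 and 0.045 m) or (x of spacer4_c in the frame of return_bin between -0.095 and 0.095 m and y of spacer4_c in the frame of return_bin between -0.085 and 0.085 m and z of spacer4_c in the frame of return_bin between 0 and 0.06 m)) and ((x of spacer5_c in the frame of trough between -0.1 and 0.1 m and y of spacer5_c in the frame of trough between -0.04 and 0.04 m and z of spacer5_c in the frame of trough between 0 and 0.045 m) or (x of spacer5_c in the frame of return_bin between -0.095 and 0.095 m and y of spacer5_c in the frame of return_bin between -0.085 and 0.085 m and z of spacer5_c in the frame of return_bin between 0 and 0.06 m)) and ((y of each of spacer1_c, spacer2_c, spacer3_c in the frame of trough above -0.04 m and y of each of spacer4_c, spacer5_c in the frame of trough below -0.04 m) or (y of each of spacer1_c, spacer2_c, spacer4_c in the frame of trough above -0.04 m and y of each of spacer3_c, spacer5_c in the frame of trough below -0.04 m) or (y of each of spacer1_c, spacer2_c, spacer5_c in the frame of trough above -0.04 m and y of each of spacer3_c, spacer4_c in the frame of trough below -0.04 m) or (y of each of spacer1_c, spacer3_c, spacer4_c in the frame of trough above -0.04 m and y of each of spacer2_c, spacer5_c in the frame of trough below -0.04 m) or (y of each of spacer1_c, spacer3_c, spacer5_c in the frame of trough above -0.04 m and y of each of spacer2_c, spacer4_c in the frame of trough below -0.04 m) or (y of each of spacer1_c, spacer4_c, spacer5_c in the frame of trough above -0.04 m and y of each of spacer2_c, spacer3_c in the frame of trough below -0.04 m) or (y of each of spacer1_c, spacer5_c in the frame of trough below -0.04 m and y of each of spacer2_c, spacer3_c, spacer4_c in the frame of trough above -0.04 m) or (y of each of spacer1_c, spacer4_c in the frame of trough below -0.04 m and y of each of spacer2_c, spacer3_c, spacer5_c in the frame of trough above -0.04 m) or (y of each of spacer1_c, spacer3_c in the frame of trough below -0.04 m and y of each of spacer2_c, spacer4_c, spacer5_c in the frame of trough above -0.04 m) or (y of each of spacer1_c, spacer2_c in the frame of trough below -0.04 m and y of each of spacer3_c, spacer4_c, spacer5_c in the frame of trough above -0.04 m)) and value of joint lid below 0.25 rad and x of nut_c in the frame of return_bin between -0.095 and 0.095 m and y of nut_c in the frame of return_bin between -0.085 and 0.085 m and z of nut_c in the frame of return_bin between 0 and 0.06 m), for 0.1 s.
At the end, for the whole second after the job is handed in: Three spacers lie at rest in the kit bin, the other two and the nut at rest in the return bin, the lid is caught shut (below 0.25 rad) and the tray is level within 0.12 rad (((x of spacer1_c in the frame of kit_bin between -0.095 and 0.095 m and y of spacer1_c in the frame of kit_bin between -0.056 and 0.056 m and z of spacer1_c in the frame of kit_bin between 0 and 0.06 m) or (x of spacer1_c in the frame of return_bin between -0.095 and 0.095 m and y of spacer1_c in the frame of return_bin between -0.085 and 0.085 m and z of spacer1_c in the frame of return_bin between 0 and 0.06 m)) and ((x of spacer2_c in the frame of kit_bin between -0.095 and 0.095 m and y of spacer2_c in the frame of kit_bin between -0.056 and 0.056 m and z of spacer2_c in the frame of kit_bin between 0 and 0.06 m) or (x of spacer2_c in the frame of return_bin between -0.095 and 0.095 m and y of spacer2_c in the frame of return_bin between -0.085 and 0.085 m and z of spacer2_c in the frame of return_bin between 0 and 0.06 m)) and ((x of spacer3_c in the frame of kit_bin between -0.095 and 0.095 m and y of spacer3_c in the frame of kit_bin between -0.056 and 0.056 m and z of spacer3_c in the frame of kit_bin between 0 and 0.06 m) or (x of spacer3_c in the frame of return_bin between -0.095 and 0.095 m and y of spacer3_c in the frame of return_bin between -0.085 and 0.085 m and z of spacer3_c in the frame of return_bin between 0 and 0.06 m)) and ((x of spacer4_c in the frame of kit_bin between -0.095 and 0.095 m and y of spacer4_c in the frame of kit_bin between -0.056 and 0.056 m and z of spacer4_c in the frame of kit_bin between 0 and 0.06 m) or (x of spacer4_c in the frame of return_bin between -0.095 and 0.095 m and y of spacer4_c in the frame of return_bin between -0.085 and 0.085 m and z of spacer4_c in the frame of return_bin between 0 and 0.06 m)) and ((x of spacer5_c in the frame of kit_bin between -0.095 and 0.095 m and y of spacer5_c in the frame of kit_bin between -0.056 and 0.056 m and z of spacer5_c in the frame of kit_bin between 0 and 0.06 m) or (x of spacer5_c in the frame of return_bin between -0.095 and 0.095 m and y of spacer5_c in the frame of return_bin between -0.085 and 0.085 m and z of spacer5_c in the frame of return_bin between 0 and 0.06 m)) and ((x of each of spacer1_c, spacer2_c, spacer3_c in the frame of return_bin below -0.1 m and x of each of spacer4_c, spacer5_c in the frame of return_bin above -0.1 m) or (x of each of spacer1_c, spacer2_c, spacer4_c in the frame of return_bin below -0.1 m and x of each of spacer3_c, spacer5_c in the frame of return_bin above -0.1 m) or (x of each of spacer1_c, spacer2_c, spacer5_c in the frame of return_bin below -0.1 m and x of each of spacer3_c, spacer4_c in the frame of return_bin above -0.1 m) or (x of each of spacer1_c, spacer3_c, spacer4_c in the frame of return_bin below -0.1 m and x of each of spacer2_c, spacer5_c in the frame of return_bin above -0.1 m) or (x of each of spacer1_c, spacer3_c, spacer5_c in the frame of return_bin below -0.1 m and x of each of spacer2_c, spacer4_c in the frame of return_bin above -0.1 m) or (x of each of spacer1_c, spacer4_c, spacer5_c in the frame of return_bin below -0.1 m and x of each of spacer2_c, spacer3_c in the frame of return_bin above -0.1 m) or (x of each of spacer1_c, spacer5_c in the frame of return_bin above -0.1 m and x of each of spacer2_c, spacer3_c, spacer4_c in the frame of return_bin below -0.1 m) or (x of each of spacer1_c, spacer4_c in the frame of return_bin above -0.1 m and x of each of spacer2_c, spacer3_c, spacer5_c in the frame of return_bin below -0.1 m) or (x of each of spacer1_c, spacer3_c in the frame of return_bin above -0.1 m and x of each of spacer2_c, spacer4_c, spacer5_c in the frame of return_bin below -0.1 m) or (x of each of spacer1_c, spacer2_c in the frame of return_bin above -0.1 m and x of each of spacer3_c, spacer4_c, spacer5_c in the frame of return_bin below -0.1 m)) and value of joint lid below 0.25 rad and value of joint tray between -0.12 and 0.12 rad and x of nut_c in the frame of return_bin between -0.095 and 0.095 m and y of nut_c in the frame of return_bin between -0.085 and 0.085 m and z of nut_c in the frame of return_bin between 0 and 0.06 m and linear speed of each of spacer1, spacer2, spacer3, spacer4, spacer5, nut below 0.02 m/s); the robot touches nothing.
It fails at once if the stop block is moved more than 30 mm (distance of stop_block from where it was at the start of the episode above 0.03 m).
It fails at once if the spigot is moved more than 30 mm (distance of spigot from where it was at the start of the episode above 0.03 m).
It fails at once if the wrench is moved more than 30 mm (distance of wrench from where it was at the start of the episode above 0.03 m).
It fails at once if a spacer is lifted (its centre more than 80 mm above the level plate) (height (world z) of any of spacer1_c, spacer2_c, spacer3_c, spacer4_c, spacer5_c above 0.215 m).
It fails at once if the lid is forced: the fingers press on it with more than 35 N (contact force between the fingers and lid above 35 N).
It also fails if it takes over 51 s, if anything falls off the work surface, if the arm or the gripper's body presses on something with over 40 N, if the wrist force passes 120 N, or if a joint passes its speed limit or range.

## Working session

There is one attempt and no reset: what is moved stays moved. The work goes in short steps, Python scripts to look and compute and a tool call to move; the robot and the scene stay as the last step left them, time stands still between calls to the robot, and variables do not carry over. Pictures are saved under pics/ and viewed, on a budget of 10 in all, crops included, one or two more only if the job needs it, and the job is handed in when it is done.

Besides the shell and the picture viewer there is one more tool, called after "Request:" by a JSON object that holds its "method" and its "body", one argument or row to a line. move_arm: Moves the arm, as the interface text tells. Its arguments: {"type":"object","properties":{"plan":{"type":"array"},"force":{"type":"number"}},"required":["plan"]}

```bash
mkdir -p pics; ls; python3 - <<'E'
from station import status, snapshot
import cv2,numpy as np
s=status.sense();print({k:np.round(v,3) for k,v in s.items()})
for n in("top","scene"):
    d=snapshot(n);np.savez(f"{n}0.npz",**d);cv2.imwrite(f"pics/{n}0.png",d["img"][:,:,::-1]);print(n,d["mtx"],np.round(d["T"],3))
E
```

```text
pics
{'t': np.float64(0.0), 'q': array([ 0.937,  0.528,  1.434, -0.   ,  1.181, -0.179]), 'qd': array([ 0.   , -0.   ,  0.001,  0.   , -0.002,  0.   ]), 'tau': array([-1.0000e-03, -4.4235e+01, -1.7802e+01, -0.0000e+00,  8.0000e-03,
       -0.0000e+00]), 'tcp_pos': array([0.275, 0.561, 0.252]), 'tool_rot': array([ 0.226,  0.974, -0.001, -0.   ]), 'force': array([ 0.85 , -0.746, -0.076]), 'ft_torque': array([-0.064,  0.01 , -0.06 ]), 'finger_gap': np.float64(0.996)}
top [[473.17448395   0.         319.02632186]
 [  0.         473.17448395 209.69208431]
 [  0.           0.           1.        ]] [[-0.022  0.996 -0.086  0.431]
 [-1.    -0.023 -0.01  -0.01 ]
 [-0.012  0.086  0.996  1.319]
 [ 0.     0.     0.     1.   ]]
scene [[429.87489437   0.         325.76950995]
 [  0.         429.87489437 198.54293288]
 [  0.           0.           1.        ]] [[ 0.173 -0.622  0.764  1.405]
 [ 0.985  0.121 -0.125 -0.138]
 [-0.015  0.774  0.633  0.841]
 [ 0.     0.     0.     1.   ]]
```

View pics/top0.png

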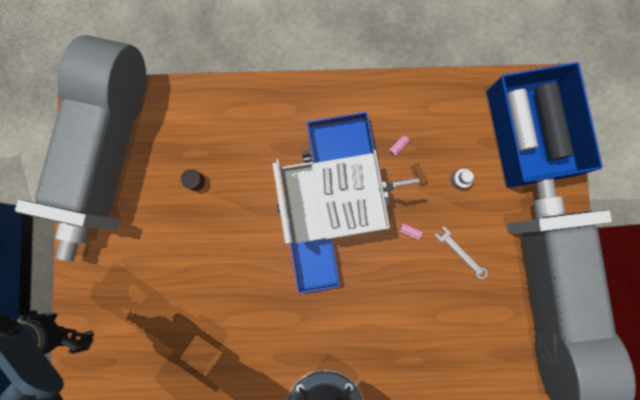

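View pics/scene0.png

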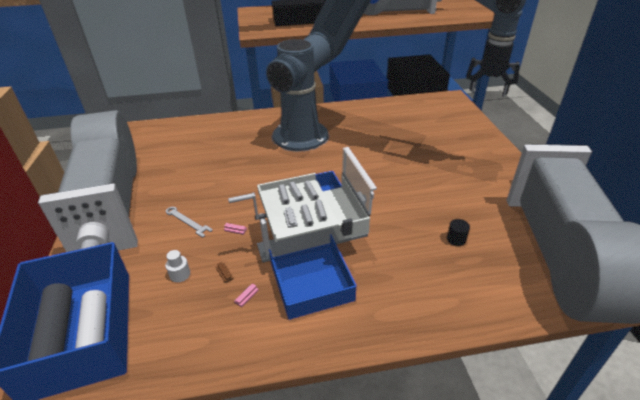

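```bash
cat > u.py <<'E'
import numpy as np,cv2
def cloud(d):
    v,u=np.mgrid[:400,:640];K=d["mtx"];z=d["depth"]
    P=np.stack([(u-K[0,2])/K[0,0]*z,-(v-K[1,2])/K[1,1]*z,-z],-1)
    return P@d["T"][:3,:3].T+d["T"][:3,3]
def ray(d,uv,h):
    K=d["mtx"];uv=np.atleast_2d(uv).astype(float)
    r=np.stack([(uv[:,0]-K[0,2])/K[0,0],-(uv[:,1]-K[1,2])/K[1,1],-np.ones(len(uv))],-1)@d["T"][:3,:3].T
    o=d["T"][:3,3];return o+r*((h-o[2])/r[:,2])[:,None]
E
python3 - <<'E'
from u import *
d=dict(np.load("top0.npz"));P=cloud(d);im=d["img"].astype(int)
hsv=cv2.cvtColor(d["img"],cv2.COLOR_RGB2HSV)
blue=cv2.inRange(hsv,(105,150,60),(130,255,255));blue[:, :270]=0;blue[:,400:]=0;blue[310:]=0
for c in cv2.findContours(blue,0,2)[0]:
    if cv2.contourArea(c)>200:
        m=np.zeros_like(blue);cv2.drawContours(m,[c],-1,255,-1);p=P[m>0]
        r=cv2.minAreaRect((p[:,:2]*1000).astype(np.float32));print("blue",r,p[:,2].min(),p[:,2].max())
s=(P[...,0]>.35)&(P[...,0]<.75)&(abs(P[...,1])<.25)
for lo,hi in((.128,.140),(.150,.160),(.185,.21),(.21,.24)):
    m=s&(P[...,2]>lo)&(P[...,2]<hi);p=P[m];print(lo,hi,m.sum(),cv2.minAreaRect((p[:,:2]*1000).astype(np.float32)))
Z=np.where(s,P[...,2],0)
crop=slice(140,260),slice(260,440)
a=cv2.resize(d["img"][crop][:,:,::-1],None,fx=4,fy=4,interpolation=cv2.INTER_CUBIC)
cv2.imwrite("pics/crop.png",a)
np.set_printoptions(linewidth=250)
print((Z[150:250:4,270:430:4]*1000).astype(int))
E
```

```text
blue ((393.6591491699219, 16.79117202758789), (129.1538848876953, 106.21465301513672), 8.17179012298584) -0.004638397075912293 1.3185322722061457
blue ((617.9392700195312, -73.25592041015625), (357.6498107910156, 165.1429443359375), 6.204802989959717) -0.005942863898893647 1.3185322722061457
0.128 0.14 3508 ((575.2318725585938, -53.26957702636719), (214.8125, 265.353271484375), 8.268097877502441)
0.15 0.16 1021 ((574.3006591796875, -48.818389892578125), (214.4972686767578, 257.7662048339844), 7.961878776550293)
0.185 0.21 217 ((573.9107666015625, -76.57199096679688), (199.7832794189453, 324.6164855957031), 7.957307815551758)
0.21 0.24 563 ((604.4017333984375, -25.449920654296875), (189.97682189941406, 319.8141784667969), 25.96904945373535)
[[   0    0    4    1    0    0   -3    0   -2  164  163    6    5    5    7    7   -5    5    4    6    9    7    4    2    4    9  155   -2    5    0    6   18    5    0    0    0    0    0    0    0]
 [   3    0    0    0    2    1    0    0  166  161  150    5    3    7    7    0    2    6    1    9    1    9    3    6  133  139  141    0    4 
[... 4025 characters left out ...]
  -1    1    1    1    1   -6    2   -3   -1   -2    5    4   -6    8    0    0    0    0]
 [   0   -3    0    3  220  219  153   87   91   87   87   93   88   81  157   28    0    4    0    0    5    0    0   -1    0    0   -1    2 1318    0    0    4    2    2    0    1    0    0    0    0]
 [  -3   -1   -3   -2  222  206  153   92    4    4    4    6    5    7    4    6    0    0    0    0   -2   -4    1   -1   -1    1 1318   -3   -3   -2   -1    0    0   -4    1   -3    0    0    0    0]
 [   5    0    2    5    3    3    1    3    4    3    6    0    7   -1    6    6    0    0   -3    0    0    1   -2    0    0    5    2   -3    1   -2    0    2    5   -5   -1    2    0    0    0    0]]
```

View pics/crop.png

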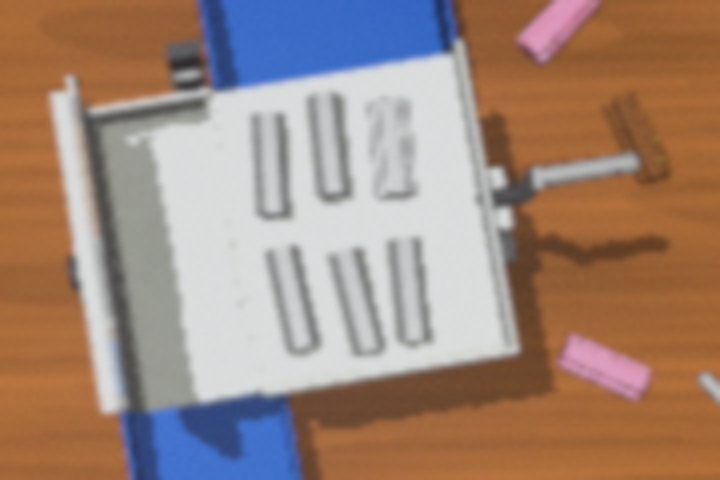

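```bash
python3 - <<'E'
from u import *
d=dict(np.load("top0.npz"));P=cloud(d)
yaw=np.radians(8.2)
s=(P[...,0]>.3)&(P[...,0]<.8)&(abs(P[...,1])<.3)
R=np.array([[np.cos(yaw),np.sin(yaw)],[-np.sin(yaw),np.cos(yaw)]])
L=(P[...,:2]-[.575,-.053])@R.T*1000
q=lambda a:np.round(np.percentile(a,[0.5,2,50,98,99.5]),1)
def rep(n,m):print(n,m.sum(),"x",q(L[m][:,0]),"y",q(L[m][:,1]))
z=P[...,2]
rep("plate",s&(z>.13)&(z<.14)&(L[...,1]<40)&(L[...,1]>-110))
rep("floor",s&(z>.083)&(z<.093))
rep("handle",s&(z>.195)&(z<.212)&(L[...,1]<-120))
rep("lidtop",s&(z>.215)&(z<.226)&(L[...,1]>80))
rep("walls",s&(z>.148)&(z<.16)&((L[...,0]<-80)))
rep("wally",s&(z>.148)&(z<.16)&((L[...,1]<-95)))
# pivot local y of floor edge etc; pieces
m=(s&(z>.144)&(z<.16)&(abs(L[...,0])<90)&(abs(L[...,1]+20)<75)).astype(np.uint8)
n,lab,st,c=cv2.connectedComponentsWithStats(m)
for i in range(1,n):
    if st[i,4]>30:
        p=L[lab==i];r=cv2.minAreaRect(p.astype(np.float32));print(np.round(p.mean(0)),np.round(r[0]),np.round(r[1]),round(r[2],1),st[i,4])
# yaw fits
for nm,mm,ax in(("lid",s&(z>.215)&(z<.226)&(L[...,1]>80),0),("wall y",s&(z>.148)&(z<.16)&(L[...,1]<-95),0),("floor edge",None,0)):
    if mm is not None:
        p=L[mm];print(nm,np.degrees(np.polyfit(p[:,0],p[:,1],1)[0]))
p=L[s&(z>.148)&(z<.16)&(L[...,0]<-85)];print("near wall",np.degrees(-np.polyfit(p[:,1],p[:,0],1)[0]))
E
```

```text
plate 2814 x [-102.2 -100.3   -9.    84.1   86.6] y [-100.2  -99.1  -38.6   37.8   39.5]
floor 1906 x [-102.7  -99.6   -8.7   83.4   86.1] y [ 59.4  60.3  95.5 129.9 131. ]
handle 137 x [-14.2 -13.6  -8.5  -2.1  -1.8] y [-185.4 -185.  -153.5 -124.  -123.8]
lidtop 534 x [-102.6  -99.8   -9.9   82.5   85.8] y [133.9 134.2 141.5 149.1 149.4]
walls 191 x [-107.2 -107.2 -103.6  -80.3  -80.1] y [-103.7 -103.5  -25.3  132.1  132.6]
wally 160 x [-105.9 -104.5  -11.3   86.5   89.3] y [-124.1 -104.4 -101.4  -98.9  -97.6]
[ 40. -11.] [ 41. -11.] [20. 64.] 86.0 202
[ 32. -50.] [ 32. -49.] [23. 61.] 84.3 159
[34. 27.] [34. 27.] [21. 64.] 83.3 209
[-58. -45.] [-58. -45.] [21. 65.] 86.7 208
[-51.  28.] [-51.  27.] [64. 20.] 2.9 206
[-58. -12.] [-59. -12.] [63. 20.] 4.1 204
lid 0.09587361177796028
wall y 0.030577856341019595
near wall 1.391829531386688
```

Request:
{"method": "move_arm", "body": {
  "plan": [
    [[0, 0, 0, -0.12, -0.12, -0.2, 0.55], [0, 0, 0, -0.25, -0.25, -0.4, 0.55], [0, 0, 0, -0.38, -0.38, -0.5, 0.55], [0, 0, 0, -0.5, -0.5, -0.5, 0.55], [0, 0, 0, -0.62, -0.62, -0.5, 0.55], [0, 0, 0, -0.75, -0.75, -0.5, 0.55], [0, 0, 0, -0.88, -0.88, -0.5, 0.55], [0, 0, 0, -1, -1, -0.5, 0.55]]
  ]
}}

```text
t: 1.1
tcp_pos: [0.3212, 0.4261, 0.303]
tool_rot: [0.226, 0.974, -0.0, -0.0]
force: [0.2, 0.7, -0.6]
finger_gap: 0.441
```

Request:
{"method": "move_arm", "body": {
  "plan": [
    [[0, 0, 0, -0.12, -0.12, 0, 0.55], [0, 0, 0, -0.25, -0.25, 0, 0.55], [0, 0, 0, -0.38, -0.38, 0, 0.55], [0, 0, 0, -0.5, -0.5, 0, 0.55], [0, 0, 0, -0.62, -0.62, 0, 0.55], [0, 0, 0, -0.75, -0.75, 0, 0.55], [0, 0, 0, -0.88, -0.88, 0, 0.55], [0, 0, 0, -1, -1, 0, 0.55]]
  ]
}}

```text
t: 2.1
tcp_pos: [0.367, 0.2925, 0.3034]
tool_rot: [0.226, 0.974, 0.0, 0.0]
force: [-0.2, 0.3, 0.4]
finger_gap: 0.454
```

Request:
{"method": "move_arm", "body": {
  "plan": [
    [[0, 0, 0, -0.12, -0.12, 0, 0.55], [0, 0, 0, -0.25, -0.25, 0, 0.55], [0, 0, 0, -0.38, -0.38, 0, 0.55], [0, 0, 0, -0.5, -0.5, 0, 0.55], [0, 0, 0, -0.62, -0.62, 0, 0.55], [0, 0, 0, -0.75, -0.75, 0, 0.55], [0, 0, 0, -0.88, -0.88, 0, 0.55], [0, 0, 0, -1, -1, 0, 0.55]]
  ]
}}

```text
t: 3.1
tcp_pos: [0.4126, 0.1587, 0.3033]
tool_rot: [0.226, 0.974, 0.0, 0.0]
force: [0.3, -0.6, -0.1]
finger_gap: 0.449
```

Request:
{"method": "move_arm", "body": {
  "plan": [
    [[0, 0, 0.07, -0.12, -0.12, 0, 0.55], [0, 0, 0.15, -0.25, -0.25, 0, 0.55], [0, 0, 0.23, -0.38, -0.38, 0, 0.55], [0, 0, 0.3, -0.5, -0.5, 0, 0.55], [0, 0, 0.38, -0.62, -0.62, 0, 0.55], [0, 0, 0.46, -0.75, -0.75, 0, 0.55], [0, 0, 0.54, -0.88, -0.88, 0, 0.55], [0, 0, 0.62, -1, -1, 0, 0.55]]
  ]
}}

```text
t: 4.1
tcp_pos: [0.4585, 0.0248, 0.3033]
tool_rot: [0.456, 0.89, 0.0, 0.0]
force: [-0.2, -0.4, 0.6]
finger_gap: 0.453
```

```bash
cat > go.py <<'E'
import sys,numpy as np
from scipy.spatial.transform import Rotation as Ro
from station import status
O=np.array([.5664,-.0492]);c,s=np.cos(np.radians(8.2)),np.sin(np.radians(8.2))
def w(x,y,z):return np.array([O[0]+(c*x-s*y)/1e3,O[1]+(s*x+c*y)/1e3,z/1e3])
def st(p):d=(np.array(p[:2])-O)*1e3;return np.round([c*d[0]+s*d[1],-s*d[0]+c*d[1],p[2]*1e3],1)
D=np.column_stack([[-s,c,0],[c,s,0],[0,0,-1]])
S=status.sense();R=Ro.from_quat(S["tool_rot"]).as_matrix()
print("t %.2f"%S["t"],"stand mm",st(S["tcp_pos"]),"F stand",np.round([c*S["force"][0]+s*S["force"][1],-s*S["force"][0]+c*S["force"][1],S["force"][2]],1),"gap %.3f"%S["finger_gap"],"q6 %.2f"%S["q"][5])
print("turn",np.round(Ro.from_matrix(R.T@D).as_rotvec()/(np.pi/4),3))
if len(sys.argv)>3:print("shift",np.round(R.T@(w(*map(float,sys.argv[1:4]))-S["tcp_pos"])*10,3))
E
python3 go.py -48 -78 290
```

```text
t 4.10 stand mm [-96.2  88.6 303.3] F stand [-0.2 -0.4  0.6] gap 0.453 q6 -0.81
turn [0.    0.    0.612]
shift [-1.7   -0.343  0.133]
```

Request:
{"method": "move_arm", "body": {
  "plan": [
    [[0, 0, 0.07, -0.12, -0.05, 0, 0.55], [0, 0, 0.15, -0.25, -0.1, 0, 0.55], [0, 0, 0.23, -0.38, -0.15, 0, 0.55], [0, 0, 0.3, -0.5, -0.2, 0, 0.55], [0, 0, 0.38, -0.62, -0.25, 0, 0.55], [0, 0, 0.46, -0.75, -0.3, 0, 0.55], [0, 0, 0.54, -0.88, -0.34, 0, 0.55], [0, 0, 0.612, -1, -0.34, 0, 0.55]]
  ]
}}

```text
t: 5.1
tcp_pos: [0.4895, -0.0758, 0.3033]
tool_rot: [0.655, 0.756, -0.0, -0.0]
force: [0.1, -0.3, 0.6]
finger_gap: 0.449
```

```bash
python3 go.py -48 -78 240
```

```text
t 5.10 stand mm [-79.9 -15.4 303.3] F stand [ 0.1 -0.3  0.6] gap 0.449 q6 -0.52
turn [-0. -0.  0.]
shift [-0.627  0.319  0.633]
```

Request:
{"method": "move_arm", "body": {
  "plan": [
    [[0, 0, 0, -0.12, 0.06, 0, 0.55], [0, 0, 0, -0.24, 0.12, 0.05, 0.55], [0, 0, 0, -0.36, 0.18, 0.15, 0.55], [0, 0, 0, -0.48, 0.25, 0.25, 0.55], [0, 0, 0, -0.58, 0.3, 0.36, 0.55], [0, 0, 0, -0.63, 0.32, 0.48, 0.55], [0, 0, 0, -0.63, 0.32, 0.58, 0.55], [0, 0, 0, -0.63, 0.32, 0.63, 0.55]]
  ]
}}

```text
t: 6.1
tcp_pos: [0.5297, -0.132, 0.2393]
tool_rot: [0.653, 0.757, -0.0, -0.001]
force: [0.2, 0.4, -0.7]
finger_gap: 0.452
```

```bash
python3 go.py -48 -78 163; python3 - <<'E'
from station import snapshot
import cv2,numpy as np
from u import *
d=snapshot("wrist");cv2.imwrite("pics/w1.png",d["img"][:,:,::-1]);np.savez("w1.npz",**d)
E
```

```text
t 6.10 stand mm [-48.2 -76.8 239.3] F stand [ 0.3  0.4 -0.7] gap 0.452 q6 -0.60
turn [-0.002 -0.001  0.006]
shift [-0.013  0.003  0.763]
```

View pics/w1.png

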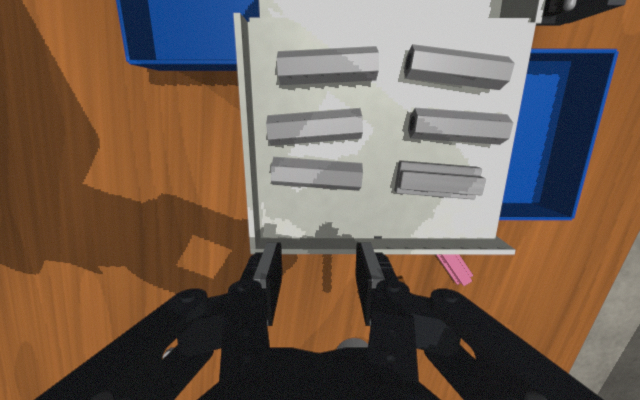

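```bash
python3 - <<'E'
from u import *
import go
d=dict(np.load("w1.npz"));P=cloud(d)
for u,v in((275,248),(268,250),(262,255),(365,248),(370,250),(375,255),(268,262),(370,262),(315,173),(315,125),(327,66),(440,180),(380,247)):print(u,v,go.st(P[v,u]))
E
```

```text
t 6.15 stand mm [-48.3 -76.6 239.1] F stand [-0.3  0.1  0.5] gap 0.451 q6 -0.60
turn [-0.002 -0.002  0.006]
275 248 [-68.  -67.5 228.8]
268 250 [-71.1 -67.8 230.3]
262 255 [-72.8 -67.2 236.4]
365 248 [-25.2 -67.4 228.6]
370 250 [-23.4 -66.7 232. ]
375 255 [-21.7 -67.3 235.8]
268 262 [-69.1 -67.1 243. ]
370 262 [-25.  -67.3 242.3]
315 173 [-50.  -47.2 153.6]
315 125 [-50.  -15.  151.1]
327 66 [-42.4  21.2 152.8]
440 180 [ 38.5 -52.6 150.4]
380 247 [  -1.1 -103.9  152.6]
```

```bash
python3 - <<'E'
from u import *
import go
d=dict(np.load("w1.npz"));P=cloud(d)
for u in(272,274,276,278,280,362,365,368):print(u,[int(P[v,u,2]*1000) for v in range(238,256)])
E
```

```text
t 6.15 stand mm [-48.3 -76.6 239.1] F stand [-0.3  0.1  0.5] gap 0.451 q6 -0.60
turn [-0.002 -0.002  0.006]
272 [135, 137, 138, 140, 222, 223, 224, 225, 226, 229, 229, 230, 232, 232, 233, 234, 234, 236]
274 [136, 137, 138, 142, 221, 223, 224, 225, 227, 228, 229, 229, 231, 231, 232, 235, 234, 236]
276 [134, 137, 140, 141, 222, 223, 224, 226, 226, 227, 229, 229, 232, 231, 234, 233, 235, 235]
278 [136, 138, 139, 140, 222, 224, 224, 226, 226, 227, 228, 228, 229, 229, 229, 229, 229, 229]
280 [135, 137, 140, 141, 221, 220, 222, 221, 221, 221, 221, 222, 221, 222, 222, 223, 223, 223]
362 [134, 136, 139, 140, 221, 223, 225, 225, 227, 228, 229, 230, 231, 232, 232, 234, 235, 236]
365 [136, 137, 138, 140, 222, 223, 224, 226, 226, 228, 228, 230, 231, 231, 233, 233, 234, 237]
368 [134, 136, 140, 140, 221, 222, 225, 226, 226, 228, 229, 227, 230, 232, 232, 234, 235, 235]
```

Request:
{"method": "move_arm", "body": {
  "plan": [
    [[0, 0, 0, 0, 0, 0.1, 0.55], [0, 0, 0, 0, 0, 0.2, 0.55], [0, 0, 0, 0, 0, 0.3, 0.55], [0, 0, 0, 0, 0, 0.4, 0.55], [0, 0, 0, 0, 0, 0.5, 0.55], [0, 0, 0, 0, 0, 0.6, 0.55], [0, 0, 0, 0, 0, 0.7, 0.55], [0, 0, 0, 0, 0, 0.76, 0.55]]
  ]
}}

```text
t: 7.15
tcp_pos: [0.5301, -0.1325, 0.1635]
tool_rot: [0.653, 0.757, -0.0, -0.0]
force: [-0.3, 0.8, 0.3]
finger_gap: 0.454
```

```bash
python3 go.py -48 -78 163; python3 - <<'E'
from station import snapshot
from u import *
d=snapshot("wrist");np.savez("w2.npz",**d);P=cloud(d)
for u in(272,276,280,365,370):print(u,[int(P[v,u,2]*1000) for v in range(226,256,2)])
cv2.imwrite("pics/w2.png",d["img"][:,:,::-1])
E
```

```text
t 7.15 stand mm [-47.8 -77.3 163.5] F stand [-0.2  0.9  0.3] gap 0.454 q6 -0.60
turn [-0.001 -0.001  0.005]
shift [-0.007 -0.002  0.005]
272 [134, 134, 134, 135, 133, 134, 134, 134, 146, 148, 152, 153, 156, 157, 283]
276 [133, 134, 134, 134, 133, 135, 134, 133, 147, 149, 151, 153, 155, 157, 159]
280 [134, 135, 133, 134, 135, 134, 134, 133, 145, 145, 145, 145, 147, 147, 147]
365 [151, 145, 134, 135, 134, 135, 134, 134, 145, 148, 151, 152, 155, 157, 158]
370 [152, 146, 133, 133, 135, 135, 133, 134, 147, 148, 150, 152, 156, 283, 159]
```

View pics/w2.png

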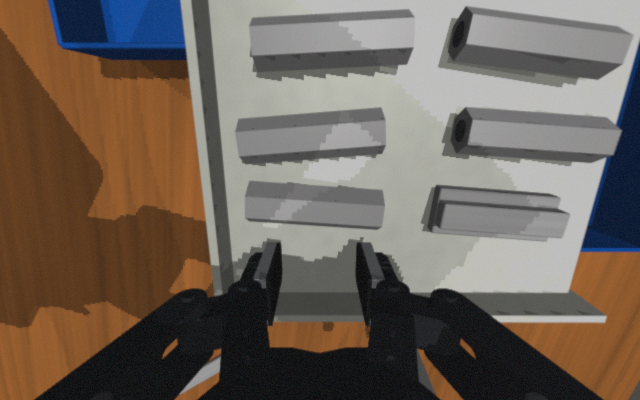

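Request:
{"method": "move_arm", "body": {
  "plan": [
    [[0, 0, 0, 0, 0, 0.06, 0.55], [0, 0, 0, 0.06, 0, 0.06, 0.55], [0, 0, 0, 0.15, 0, 0.06, 0.55], [0, 0, 0, 0.25, 0, 0.06, 0.55], [0, 0, 0, 0.35, 0, 0.06, 0.55], [0, 0, 0, 0.45, 0, 0.06, 0.55], [0, 0, 0, 0.53, 0, 0.06, 0.55], [0, 0, 0, 0.6, 0, 0.06, 0.55]]
  ]
}}

```text
t: 8.2
tcp_pos: [0.5215, -0.0727, 0.1584]
tool_rot: [0.653, 0.757, -0.0, 0.0]
force: [0.1, -1.8, -0.5]
finger_gap: 0.449
```

```bash
python3 go.py -48 52 157; python3 - <<'E'
from station import snapshot
from u import *
d=snapshot("wrist");cv2.imwrite("pics/w3.png",d["img"][:,:,::-1])
E
```

```text
t 8.20 stand mm [-47.8 -16.9 158.4] F stand [-0.2 -1.7 -0.5] gap 0.449 q6 -0.50
turn [0.    0.    0.006]
shift [0.689 0.001 0.014]
```

View pics/w3.png

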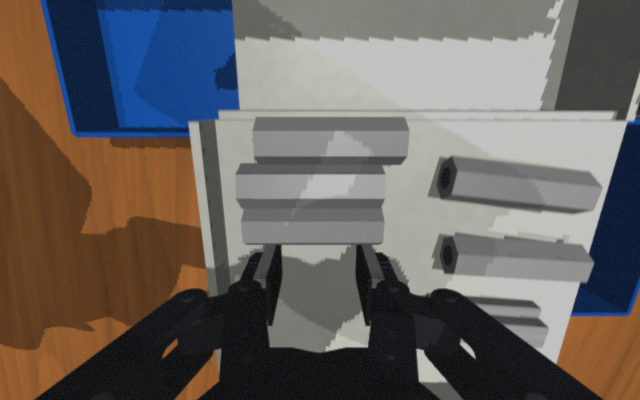

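Request:
{"method": "move_arm", "body": {
  "plan": [
    [[0, 0, 0, 0.09, 0, 0, 0.55], [0, 0, 0, 0.18, 0, 0, 0.55], [0, 0, 0, 0.27, 0, 0, 0.55], [0, 0, 0, 0.36, 0, 0, 0.55], [0, 0, 0, 0.46, 0, 0, 0.55], [0, 0, 0, 0.56, 0, 0, 0.55], [0, 0, 0, 0.65, 0, 0, 0.55], [0, 0, 0, 0.72, 0, 0, 0.55]]
  ]
}}

```text
t: 9.25
tcp_pos: [0.5107, -0.0013, 0.1583]
tool_rot: [0.653, 0.757, -0.0, -0.0]
force: [-0.2, -0.3, 0.3]
finger_gap: 0.45
```

```bash
python3 go.py -48 0 260; python3 - <<'E'
from station import snapshot
from u import *
d=snapshot("wrist");cv2.imwrite("pics/w4.png",d["img"][:,:,::-1])
E
```

```text
t 9.25 stand mm [-48.3  55.4 158.3] F stand [-0.2 -0.3  0.3] gap 0.450 q6 -0.37
turn [-0.    -0.     0.006]
shift [-0.554 -0.    -1.017]
```

View pics/w4.png

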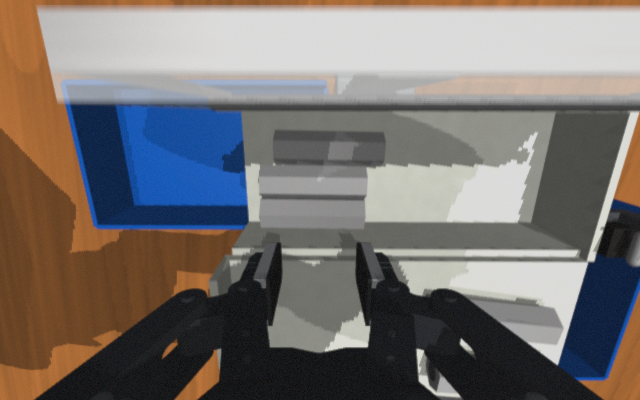

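Request:
{"method": "move_arm", "body": {
  "plan": [
    [[0, 0, 0, 0, 0, -0.15, 0.55], [0, 0, 0, 0, 0.05, -0.35, 0.7], [0, 0, 0, 0, 0.15, -0.55, 1], [0, 0, 0, 0, 0.25, -0.75, 1], [0, 0, 0, 0, 0.35, -0.9, 1], [0, 0, 0, 0.05, 0.45, -1, 1], [0, 0, 0, 0.15, 0.48, -1, 1], [0, 0, 0, 0.25, 0.48, -1, 1]]
  ]
}}

```text
t: 10.3
tcp_pos: [0.5541, 0.0306, 0.2578]
tool_rot: [0.653, 0.757, -0.0, -0.001]
force: [0.7, -0.1, 0.2]
finger_gap: -0.003
```

Request:
{"method": "move_arm", "body": {
  "plan": [
    [[0, 0, 0, 0.05, 0, -0.12, 1], [0, 0, 0, 0.2, 0, -0.12, 1], [0, 0, 0, 0.4, 0, -0.12, 1], [0, 0, 0, 0.6, 0, -0.12, 1], [0, 0, 0, 0.8, 0, -0.12, 1], [0, 0, 0, 1, 0, -0.12, 1], [0, 0, 0, 1, 0, 0, 1], [0, 0, 0, 1, 0, 0.15, 1]]
  ]
}}

```text
t: 11.3
tcp_pos: [0.5401, 0.1286, 0.2424]
tool_rot: [0.653, 0.757, -0.0, 0.0]
force: [0.2, -0.6, -0.3]
finger_gap: 0.003
```

```bash
python3 go.py 0 180 224; python3 - <<'E'
import numpy as np
t=5;h=(130,139)
for f in(1.6,1.4,1.2,1.0,.8,.6,.5,.4,.3,.25,.2,.15,.1,0):
    y=h[0]-63*np.cos(f)+t*np.sin(f);z=h[1]+63*np.sin(f)+t*np.cos(f);print(f,"TCP y %.0f z %.0f"%(y+11,z+22))
E
```

```text
t 11.30 stand mm [ -0.7 179.8 242.4] F stand [ 0.1 -0.6 -0.3] gap 0.003 q6 -0.11
turn [0.    0.001 0.006]
shift [0.002 0.007 0.184]
1.6 TCP y 148 z 224
1.4 TCP y 135 z 224
1.2 TCP y 123 z 222
1.0 TCP y 111 z 217
0.8 TCP y 101 z 210
0.6 TCP y 92 z 201
0.5 TCP y 88 z 196
0.4 TCP y 85 z 190
0.3 TCP y 82 z 184
0.25 TCP y 81 z 181
0.2 TCP y 80 z 178
0.15 TCP y 79 z 175
0.1 TCP y 79 z 172
0 TCP y 78 z 166
```

Request:
{"method": "move_arm", "body": {
  "plan": [
    [[0, 0, 0, -0.05, 0, 0.1, 1], [0, 0, 0, -0.2, 0, 0.18, 1], [0, 0, 0, -0.33, 0, 0.18, 1], [0, 0, 0, -0.46, 0, 0.18, 1], [0, 0, 0, -0.58, 0, 0.2, 1], [0, 0, 0, -0.69, 0, 0.25, 1], [0, 0, 0, -0.79, 0, 0.32, 1], [0, 0, 0, -0.88, 0, 0.42, 1]]
  ]
}}

```text
t: 12.3
tcp_pos: [0.5535, 0.041, 0.2011]
tool_rot: [0.653, 0.757, 0.0, 0.001]
force: [0.2, 0.4, 1.3]
finger_gap: -0.002
```

```bash
python3 go.py 0 82 182; python3 - <<'E'
from station import snapshot
from u import *
d=snapshot("scene");cv2.imwrite("pics/s5.png",cv2.resize(d["img"][140:300,220:400,::-1],None,fx=4,fy=3.5,interpolation=2))
E
```

```text
t 12.30 stand mm [1.000e-01 9.110e+01 2.011e+02] F stand [0.3 0.4 1.3] gap -0.002 q6 -0.27
turn [0.002 0.001 0.006]
shift [-0.091 -0.001  0.191]
```

View pics/s5.png

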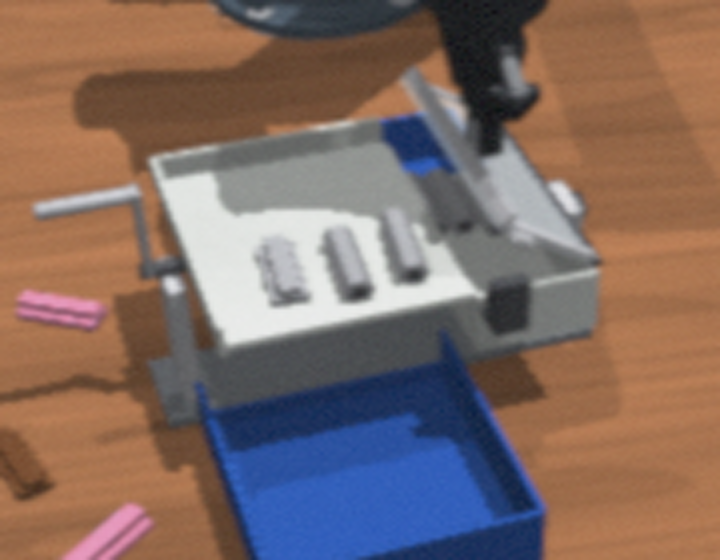

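Request:
{"method": "move_arm", "body": {
  "plan": [
    [[0, 0, 0, -0.03, 0, 0.05, 1], [0, 0, 0, -0.06, 0, 0.1, 1], [0, 0, 0, -0.08, 0, 0.13, 1], [0, 0, 0, -0.09, 0, 0.15, 1], [0, 0, 0, -0.1, 0, 0.17, 1], [0, 0, 0, -0.1, 0, 0.18, 1], [0, 0, 0, -0.1, 0, 0.19, 1], [0, 0, 0, -0.1, 0, 0.2, 1]]
  ]
}}

```text
t: 13.35
tcp_pos: [0.5546, 0.0315, 0.1814]
tool_rot: [0.653, 0.757, -0.0, 0.0]
force: [-0.3, -0.2, 0.6]
finger_gap: 0.003
```

```bash
python3 go.py 0 80 182
```

```text
t 13.35 stand mm [ -0.2  81.5 181.4] F stand [-0.3 -0.2  0.6] gap 0.003 q6 -0.29
turn [0.    0.001 0.006]
shift [-0.015  0.002 -0.006]
```

Request:
{"method": "move_arm", "body": {
  "plan": [
    [[0, 0, 0, -0.02, 0, 0.01, 1], [0, 0, 0, -0.02, 0, 0.015, 1], [0, 0, 0, -0.02, 0, 0.02, 1], [0, 0, 0, -0.02, 0, 0.025, 1], [0, 0, 0, -0.02, 0, 0.03, 1], [0, 0, 0, -0.02, 0, 0.035, 1], [0, 0, 0, -0.02, 0, 0.04, 1], [0, 0, 0, -0.02, 0, 0.045, 1]]
  ]
}}

```text
t: 14.35
tcp_pos: [0.5549, 0.0297, 0.1768]
tool_rot: [0.653, 0.757, 0.0, 0.0]
force: [-0.4, -0.8, 1.2]
finger_gap: 0.001
```

Request:
{"method": "move_arm", "body": {
  "plan": [
    [[0, 0, 0, 0, 0, 0.005, 1], [0, 0, 0, 0, 0, 0.01, 1], [0, 0, 0, 0, 0, 0.015, 1], [0, 0, 0, 0, 0, 0.02, 1], [0, 0, 0, 0, 0, 0.025, 1], [0, 0, 0, 0, 0, 0.03, 1], [0, 0, 0, 0, 0, 0.035, 1], [0, 0, 0, 0, 0, 0.04, 1]]
  ]
}}

```text
t: 15.35
tcp_pos: [0.5549, 0.0295, 0.1737]
tool_rot: [0.653, 0.757, -0.0, 0.0]
force: [-1.0, -1.2, 10.6]
finger_gap: 0.002
```

Request:
{"method": "move_arm", "body": {
  "plan": [
    [[0, 0, 0, 0, 0, 0.002, 1], [0, 0, 0, 0, 0, 0.004, 1], [0, 0, 0, 0, 0, 0.006, 1], [0, 0, 0, 0, 0, 0.008, 1], [0, 0, 0, 0, 0, 0.01, 1], [0, 0, 0, 0, 0, 0.01, 1], [0, 0, 0, 0, 0, 0.01, 1], [0, 0, 0, 0, 0, 0.01, 1]]
  ]
}}

```text
t: 16.35
tcp_pos: [0.5549, 0.0293, 0.1723]
tool_rot: [0.653, 0.757, -0.0, 0.001]
force: [-0.7, -2.6, 5.3]
finger_gap: -0.0
```

Request:
{"method": "move_arm", "body": {
  "plan": [
    [[0, 0, 0, 0, 0, 0.002, 1], [0, 0, 0, 0, 0, 0.004, 1], [0, 0, 0, 0, 0, 0.006, 1], [0, 0, 0, 0, 0, 0.008, 1], [0, 0, 0, 0, 0, 0.01, 1], [0, 0, 0, 0, 0, 0.012, 1], [0, 0, 0, 0, 0, 0.014, 1], [0, 0, 0, 0, 0, 0.015, 1]]
  ]
}}

```text
t: 17.35
tcp_pos: [0.5549, 0.0298, 0.1703]
tool_rot: [0.653, 0.757, 0.0, 0.0]
force: [0.2, -2.1, 3.8]
finger_gap: -0.001
```

Request:
{"method": "move_arm", "body": {
  "plan": [
    [[0, 0, 0, 0, 0, 0.002, 1], [0, 0, 0, 0, 0, 0.004, 1], [0, 0, 0, 0, 0, 0.006, 1], [0, 0, 0, 0, 0, 0.008, 1], [0, 0, 0, 0, 0, 0.01, 1], [0, 0, 0, 0, 0, 0.012, 1], [0, 0, 0, 0, 0, 0.014, 1], [0, 0, 0, 0, 0, 0.015, 1]]
  ]
}}

```text
t: 18.35
tcp_pos: [0.5544, 0.03, 0.1686]
tool_rot: [0.653, 0.757, -0.0, -0.0]
force: [0.2, -0.3, 1.6]
finger_gap: 0.001
```

Request:
{"method": "move_arm", "body": {
  "plan": [
    [[0, 0, 0, 0, 0, 0.002, 1], [0, 0, 0, 0, 0, 0.004, 1], [0, 0, 0, 0, 0, 0.006, 1], [0, 0, 0, 0, 0, 0.008, 1], [0, 0, 0, 0, 0, 0.01, 1], [0, 0, 0, 0, 0, 0.012, 1], [0, 0, 0, 0, 0, 0.014, 1], [0, 0, 0, 0, 0, 0.015, 1]]
  ]
}}

```text
t: 19.35
tcp_pos: [0.5547, 0.0298, 0.1673]
tool_rot: [0.653, 0.757, -0.0, -0.0]
force: [-0.1, -1.1, 0.4]
finger_gap: -0.003
```

Request:
{"method": "move_arm", "body": {
  "plan": [
    [[0, 0, 0, 0, 0, 0.003, 1], [0, 0, 0, 0, 0, 0.006, 1], [0, 0, 0, 0, 0, 0.009, 1], [0, 0, 0, 0, 0, 0.012, 1], [0, 0, 0, 0, 0, 0.014, 1], [0, 0, 0, 0, 0, 0.016, 1], [0, 0, 0, 0, 0, 0.018, 1], [0, 0, 0, 0, 0, 0.02, 1]]
  ]
}}

```text
t: 20.35
tcp_pos: [0.5548, 0.0297, 0.1663]
tool_rot: [0.653, 0.757, 0.0, 0.0]
force: [-2.1, 0.0, 9.4]
finger_gap: -0.001
```

```bash
python3 go.py 0 80 182;python3 - <<'E'
from station import snapshot
from u import *
d=snapshot("scene");np.savez("s6.npz",**d);cv2.imwrite("pics/s6.png",cv2.resize(d["img"][140:300,220:400,::-1],None,fx=4,fy=3.5,interpolation=2))
E
```

```text
t 20.35 stand mm [ -0.2  79.8 166.3] F stand [-2.1  0.3  9.4] gap -0.001 q6 -0.29
turn [0.001 0.    0.006]
shift [ 0.002  0.002 -0.157]
```

View pics/s6.png

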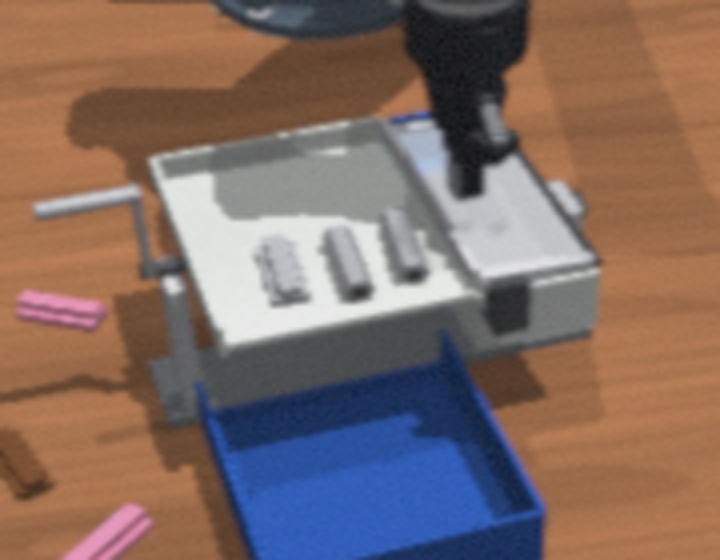

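Request:
{"method": "move_arm", "body": {
  "plan": [
    [[0, 0, 0, 0, 0, 0.004, 1], [0, 0, 0, 0, 0, 0.008, 1], [0, 0, 0, 0, 0, 0.008, 1], [0, 0, 0, 0, 0, 0.008, 1], [0, 0, 0, 0, 0, -0.05, 1], [0, 0, 0, 0, 0, -0.2, 1], [0, 0, 0, 0, 0, -0.4, 0.8], [0, 0, 0, 0, 0, -0.6, 0.6]]
  ]
}}

```text
t: 21.4
tcp_pos: [0.5548, 0.0298, 0.2263]
tool_rot: [0.653, 0.757, 0.0, 0.0]
force: [0.0, -0.0, 0.4]
finger_gap: 0.39
```

```bash
python3 go.py 0 -163 250;python3 - <<'E'
from station import snapshot
from u import *
import go
d=snapshot("scene");e=snapshot("wrist")
for n,q in(("scene",d),("wrist",e)):
    P=cloud(q);L=np.array([go.c*(P[...,0]-go.O[0])+go.s*(P[...,1]-go.O[1]),-go.s*(P[...,0]-go.O[0])+go.c*(P[...,1]-go.O[1])])*1e3
    m=(abs(L[0])<90)&(L[1]>46)&(L[1]<58)&(P[...,2]>.14)&(P[...,2]<.25);print(n,"rib z",m.sum(),np.percentile(P[m][:,2],[5,50,95]) if m.sum() else "")
E
```

```text
t 21.40 stand mm [-2.000e-01  7.980e+01  2.263e+02] F stand [ 0.  -0.   0.4] gap 0.390 q6 -0.29
turn [ 0.    -0.     0.005]
shift [-2.428 -0.008 -0.237]
t 21.40 stand mm [-2.000e-01  7.980e+01  2.263e+02] F stand [ 0.  -0.   0.4] gap 0.390 q6 -0.29
turn [ 0.    -0.     0.005]
scene rib z 200 [0.14242398 0.15382598 0.15714096]
wrist rib z 3535 [0.14470937 0.151383   0.15653291]
```

Request:
{"method": "move_arm", "body": {
  "plan": [
    [[0, 0, 0, -0.08, 0, -0.12, 0.3], [0, 0, 0, -0.2, 0, -0.25, 0.2], [0, 0, 0, -0.34, 0, -0.25, 0.2], [0, 0, 0, -0.48, 0, -0.25, 0.2], [0, 0, 0, -0.62, 0, -0.25, 0.2], [0, 0, 0, -0.75, 0, -0.25, 0.2], [0, 0, 0, -0.88, 0, -0.25, 0.2], [0, 0, 0, -1, 0, -0.25, 0.2]]
  ]
}}

```text
t: 22.5
tcp_pos: [0.5695, -0.07, 0.2502]
tool_rot: [0.653, 0.757, -0.0, -0.0]
force: [-0.6, -0.5, 0.0]
finger_gap: 0.801
```

Request:
{"method": "move_arm", "body": {
  "plan": [
    [[0, 0, 0, -0.12, 0, 0, 0.2], [0, 0, 0, -0.25, 0, 0, 0.2], [0, 0, 0, -0.38, 0, 0, 0.2], [0, 0, 0, -0.5, 0, 0, 0.2], [0, 0, 0, -0.62, 0, 0, 0.2], [0, 0, 0, -0.75, 0, 0, 0.2], [0, 0, 0, -0.88, 0, 0, 0.2], [0, 0, 0, -1, 0, 0, 0.2]]
  ]
}}

```text
t: 23.5
tcp_pos: [0.5842, -0.1689, 0.2503]
tool_rot: [0.653, 0.757, -0.0, 0.0]
force: [-0.3, -0.2, 0.3]
finger_gap: 0.802
```

```bash
python3 go.py 0 -163 203; python3 - <<'E'
from station import snapshot
from u import *
d=snapshot("wrist");cv2.imwrite("pics/w7.png",d["img"][:,:,::-1]);P=cloud(d)
import go
L=np.stack([go.c*(P[...,0]-go.O[0])+go.s*(P[...,1]-go.O[1]),-go.s*(P[...,0]-go.O[0])+go.c*(P[...,1]-go.O[1])],-1)*1e3
m=(abs(L[...,0])<15)&(L[...,1]<-110)&(L[...,1]>-200)&(P[...,2]>.19)&(P[...,2]<.21)
print(m.sum(),np.percentile(L[m],[2,50,98],axis=0) if m.sum() else "")
E
```

```text
t 23.50 stand mm [   0.6 -121.1  250.3] F stand [-0.3 -0.2  0.3] gap 0.802 q6 -0.61
turn [0.    0.    0.005]
shift [-0.419 -0.008  0.473]
t 23.55 stand mm [   0.8 -122.7  250.3] F stand [ 0.6 -0.5  0.3] gap 0.799 q6 -0.61
turn [0.001 0.002 0.004]
1798 [[-5.95095697e+00 -1.88730124e+02]
 [-3.84151421e-03 -1.52609281e+02]
 [ 5.86711121e+00 -1.28210460e+02]]
```

Request:
{"method": "move_arm", "body": {
  "plan": [
    [[0, 0, 0, -0.12, 0, 0, 0.2], [0, 0, 0, -0.25, 0, 0, 0.2], [0, 0, 0, -0.36, 0, 0.02, 0.2], [0, 0, 0, -0.42, 0, 0.12, 0.2], [0, 0, 0, -0.42, 0, 0.25, 0.2], [0, 0, 0, -0.42, 0, 0.37, 0.2], [0, 0, 0, -0.42, 0, 0.45, 0.4], [0, 0, 0, -0.42, 0, 0.47, 0.7]]
  ]
}}

```text
t: 24.55
tcp_pos: [0.5899, -0.2091, 0.2023]
tool_rot: [0.653, 0.757, -0.0, -0.001]
force: [-0.9, -0.2, -0.6]
finger_gap: 0.402
```

```bash
python3 go.py 0 -163 203; python3 -c "
import numpy as np
for a in np.arange(.1,.66,.1):print(a,70*np.sin(a),70*np.cos(a)-70)"
```

```text
t 24.55 stand mm [   0.5 -161.6  202.3] F stand [-0.9 -0.  -0.6] gap 0.402 q6 -0.67
turn [-0.002 -0.001  0.006]
shift [-0.014 -0.005 -0.007]
0.1 6.988339165277971 -0.3497084305381861
0.2 13.906853155654286 -1.3953395511130822
0.30000000000000004 20.686414466293773 -3.1264457612075773
0.4 27.259283961605536 -5.5257304197980375
0.5 33.55978770229421 -8.569220667673903
0.6 39.524973137652474 -12.226506956322517
```

Request:
{"method": "move_arm", "body": {
  "plan": [
    [[0, 0, 0, 0, 0, 0, 1], [0, 0, 0, 0, 0, 0, 1], [0, 0, 0, 0, 0, 0, 1], [0, 0, 0, 0, 0, 0, 1], [0, 0, 0, 0, 0.05, 0, 1], [0, 0, 0, 0, 0.1, 0.008, 1], [0, 0, 0, 0, 0.15, 0.016, 1], [0, 0, 0, 0, 0.2, 0.03, 1]]
  ],
  "force": 50
}}

```text
t: 25.55
tcp_pos: [0.6064, -0.2071, 0.202]
tool_rot: [0.653, 0.758, -0.003, -0.003]
force: [-11.5, -3.3, 0.2]
finger_gap: 0.118
```

```bash
python3 go.py 37 -163 192
```

```text
t 25.55 stand mm [  17.1 -162.   202. ] F stand [-11.9  -1.6   0.2] gap 0.118 q6 -0.65
turn [-0.011 -0.001  0.006]
shift [-0.012  0.2    0.098]
```

Request:
{"method": "move_arm", "body": {
  "plan": [
    [[0, 0, 0, 0, 0.05, 0.015, 1], [0, 0, 0, 0, 0.1, 0.035, 1], [0, 0, 0, 0, 0.14, 0.055, 1], [0, 0, 0, 0, 0.18, 0.075, 1], [0, 0, 0, 0, 0.2, 0.085, 1], [0, 0, 0, 0, 0.2, 0.085, 1], [0, 0, 0, 0, 0.2, 0.085, 1], [0, 0, 0, 0, 0.2, 0.085, 1]]
  ]
}}

```text
t: 26.55
tcp_pos: [0.6274, -0.2041, 0.1928]
tool_rot: [0.653, 0.757, -0.002, -0.002]
force: [-8.5, -1.6, 6.5]
finger_gap: 0.124
```

```bash
python3 go.py 0 -163 203; python3 - <<'E'
from station import snapshot
from u import *
d=snapshot("scene");np.savez("s8.npz",**d);cv2.imwrite("pics/s8.png",cv2.resize(d["img"][140:320,220:400,::-1],None,fx=4,fy=3.3,interpolation=2))
E
```

```text
t 26.55 stand mm [  38.3 -162.   192.8] F stand [-8.7 -0.3  6.5] gap 0.124 q6 -0.63
turn [-0.007 -0.001  0.006]
shift [-0.008 -0.383 -0.1  ]
```

View pics/s8.png

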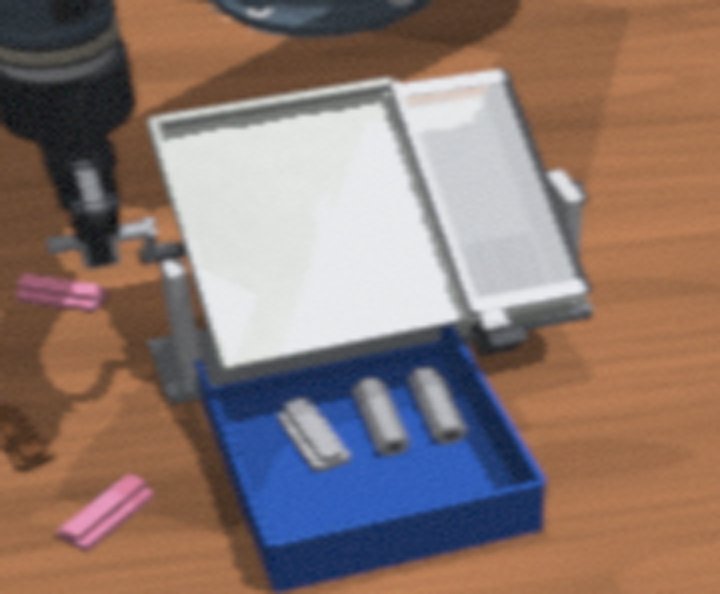

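Request:
{"method": "move_arm", "body": {
  "plan": [
    [[0, 0, 0, 0, -0.1, -0.05, 1], [0, 0, 0, 0, -0.2, -0.085, 1], [0, 0, 0, 0, -0.3, -0.105, 1], [0, 0, 0, 0, -0.4, -0.11, 1], [0, 0, 0, 0, -0.5, -0.1, 1], [0, 0, 0, 0, -0.6, -0.075, 1], [0, 0, 0, 0, -0.7, -0.04, 1], [0, 0, 0, 0, -0.79, 0, 1]]
  ]
}}

```text
t: 27.6
tcp_pos: [0.5635, -0.2138, 0.2003]
tool_rot: [0.654, 0.756, 0.01, 0.013]
force: [13.4, 14.9, 20.6]
finger_gap: 0.121
```

Request:
{"method": "move_arm", "body": {
  "plan": [
    [[0, 0, 0, 0, 0, 0, 1], [0, 0, 0, 0, 0, 0, 1], [0, 0, 0, 0, 0, 0, 1], [0, 0, 0, 0, 0, 0, 1], [0, 0, 0, 0, 0, 0, 1], [0, 0, 0, 0, 0, 0, 1], [0, 0, 0, 0, 0, 0, 1], [0, 0, 0, 0, 0, 0, 1]]
  ]
}}

```text
t: 28.6
tcp_pos: [0.5585, -0.2145, 0.1975]
tool_rot: [0.654, 0.757, 0.006, 0.008]
force: [5.6, 8.9, 18.3]
finger_gap: 0.119
```

```bash
python3 go.py 0 -163 203; python3 - <<'E'
from station import snapshot
from u import *
d=snapshot("top");np.savez("t9.npz",**d);cv2.imwrite("pics/t9.png",cv2.resize(d["img"][100:310,260:440,::-1],None,fx=3.5,fy=2.8,interpolation=2))
E
```

```text
t 28.60 stand mm [ -31.4 -162.5  197.5] F stand [ 6.8  8.  18.3] gap 0.119 q6 -0.71
turn [0.023 0.005 0.003]
shift [-0.006  0.315 -0.049]
```

View pics/t9.png

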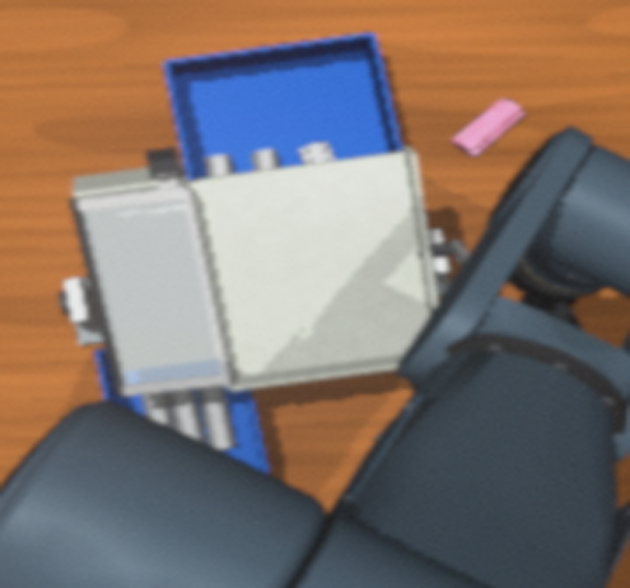

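```bash
python3 - <<'E'
from u import *
import go
d=dict(np.load("t9.npz"));P=cloud(d)
for cx,cy in((158,415),(185,415),(217,400),(217,420),(220,440),(250,450)):
    u,v=int(260+cx/3.5),int(100+cy/2.8);print(u,v,go.st(P[v,u]))
E
```

```text
t 28.65 stand mm [ -31.4 -162.4  197.5] F stand [ 6.6  7.4 17.7] gap 0.120 q6 -0.71
turn [0.023 0.005 0.003]
305 248 [-113.   109.6   19.3]
312 248 [-116.1   90.7   20.2]
322 242 [-104.5   61.    24.4]
322 250 [-126.    64.6   20.6]
322 257 [-144.7   67.7   24.8]
331 260 [-157.3   44.6   -0.5]
```

Request:
{"method": "move_arm", "body": {
  "plan": [
    [[0, 0, 0, 0, 0.06, -0.05, 1], [0, 0, 0, 0, 0.12, -0.07, 1], [0, 0, 0, 0, 0.18, -0.085, 1], [0, 0, 0, 0, 0.25, -0.1, 1], [0, 0, 0, 0, 0.32, -0.11, 1], [0, 0, 0, 0, 0.38, -0.115, 1], [0, 0, 0, 0, 0.42, -0.115, 1], [0, 0, 0, 0, 0.42, -0.115, 1]]
  ]
}}

```text
t: 29.65
tcp_pos: [0.5892, -0.2098, 0.2042]
tool_rot: [0.653, 0.758, -0.003, -0.004]
force: [-10.5, -0.7, 11.7]
finger_gap: 0.119
```

```bash
python3 go.py 0 -163 203
```

```text
t 29.65 stand mm [  -0.3 -162.2  204.2] F stand [-10.5   0.8  11.7] gap 0.119 q6 -0.66
turn [-0.013 -0.002  0.007]
shift [-0.008  0.003  0.012]
```

Request:
{"method": "move_arm", "body": {
  "plan": [
    [[0, 0, 0, 0, -0.02, 0, 0.6], [0, 0, 0, 0, -0.03, 0, 0.4], [0, 0, 0, 0, -0.03, 0, 0.4], [0, 0, 0, 0, -0.03, -0.1, 0.4], [0, 0, 0, 0, -0.03, -0.3, 0.4], [0, 0, 0, 0, -0.03, -0.5, 0.4], [0, 0, 0, 0, -0.03, -0.7, 0.4], [0, 0, 0, 0, -0.03, -0.9, 0.4]]
  ]
}}

```text
t: 30.65
tcp_pos: [0.5906, -0.2095, 0.2947]
tool_rot: [0.653, 0.757, 0.0, 0.001]
force: [0.5, -0.4, -0.0]
finger_gap: 0.598
```

```bash
python3 go.py 0 -163 203; python3 - <<'E'
from station import snapshot
from u import *
import go
d=snapshot("scene");e=snapshot("wrist");t=snapshot("top")
def loc(q):
    P=cloud(q);a,b=P[...,0]-go.O[0],P[...,1]-go.O[1];return np.stack([go.c*a+go.s*b,-go.s*a+go.c*b,P[...,2]],-1)*1e3
for n,q in(("scene",d),("wrist",e),("top",t)):
    L=loc(q)
    for nm,x,y,z in(("handle",(-30,30),(-185,-140),(185,212)),("plate+",(60,90),(-90,40),(110,160)),("plate-",(-90,-60),(-90,40),(110,160)),("rib",(-90,90),(46,58),(143,230))):
        m=(L[...,0]>x[0])&(L[...,0]<x[1])&(L[...,1]>y[0])&(L[...,1]<y[1])&(L[...,2]>z[0])&(L[...,2]<z[1])
        if m.sum()>20:print(n,nm,m.sum(),np.round(np.median(L[m],0),1))
cv2.imwrite("pics/f.png",np.hstack([cv2.resize(d["img"][120:320,150:480,::-1],(400,400)),cv2.resize(t["img"][100:310,170:500,::-1],(400,400))]))
E
```

```text
t 30.65 stand mm [   1.1 -162.1  294.7] F stand [ 0.5 -0.5 -0. ] gap 0.598 q6 -0.67
turn [0.001 0.001 0.006]
shift [-0.008 -0.012  0.917]
t 30.65 stand mm [   1.1 -162.1  294.7] F stand [ 0.5 -0.5 -0. ] gap 0.598 q6 -0.67
turn [0.001 0.001 0.006]
scene handle 97 [   3.3 -163.2  203. ]
scene plate+ 458 [ 75.3 -25.6 134.6]
scene plate- 329 [-74.6 -26.7 134.5]
scene rib 195 [  1.5  49.3 153.9]
wrist handle 890 [   0.4 -161.1  204.5]
wrist plate+ 3751 [ 75.  -45.6 134.5]
wrist plate- 3740 [-75.  -45.8 134.5]
top handle 45 [  -0.9 -166.1  204.2]
top plate+ 605 [ 75.1 -25.7 135.1]
top plate- 566 [-75.4 -19.6 134.7]
top rib 271 [ -3.9  53.  153.5]
```

View pics/f.png

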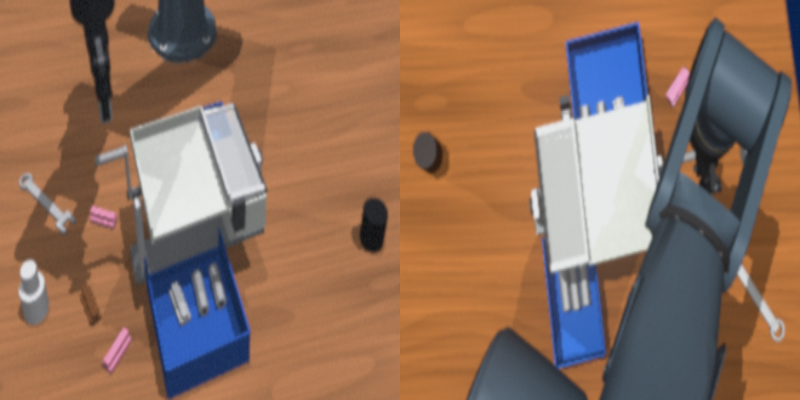

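Plate level, lid shut, three spacers in the kit bin, two spacers and the nut in the return bin, and the arm clear of everything. I'm handing it in.

```bash
python3 -c "
from station import manip
print(manip.sign_off())"
```

```text
the job is handed in; nothing more can be done
None
```

The job is done and handed in at about 31 s of the 51 s allowed; the sign-off gave no verdict.

- **Counting:** I swept the three spacers of the near column into the trough in one push, using two part-open fingers. Closing and pressing the lid, I felt the catch at about 10.6 N. The force then fell to almost nothing as the lid dropped, and rose again to 9.4 N on the stop. After one last press 0.8 mm deeper, whose force I did not read, I lifted off and the lid stayed shut.
- **Emptying:** I rocked the tray far end down, which put the other two spacers and the nut into the return bin. Rocking it the other way poured the three counted spacers into the kit bin.
- **Last checks:**
  - Both ends of the plate read 134.5–135 mm high, so the tray is level.
  - The lid's rib top read about 154 mm high, so it is shut.
  - The pictures show three pieces in each bin, and the gripper is clear of everything.
  - The stop block, spigot and wrench look untouched. I judged these by eye and did not measure them.
- **One thing off:** On the rock towards the kit bin, the tray stopped at about -0.46 rad instead of the -0.57 I aimed for, with up to about 21 N of upward force at the wrist. I did not look for the cause, and all three spacers still slid out.
- **Pictures:** I viewed 11, one past the budget of 10.

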